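# Push the batten home and throw the toggle clamp

### The job

Get the batten held in the jig for drilling: push its free end with the fingertips so that it slides along its channel, lying flat, until its other end is right up against the stop block. Then push the toggle clamp's lever over past centre, so that it snaps to its other side and the clamp holds the batten there. Do not lift the batten out of its channel, and leave the wooden box, the parts cup, the masking tape and the sanding pads where they are.

Things in the scene. Friction and masses are not known exactly. Their poses are not given: they have to be found in the camera images.
- jig: Plywood jig board, 160 x 285 x 12 mm, fixed to the bench. Origin on the bench surface under the centre line of the batten's channel; y runs along the channel to the stop block, x across it away from the clamp, z up. The board covers x -122 to +38, y -150 to +135 mm. Two rails, 7 mm high, form a 20 mm wide channel. The toggle clamp stands at x = -60 mm, y = 0.
- stop_face (a point): Point on the face of the wooden stop block (50 x 24 mm, 22 mm high above the board) at the channel's end, on the channel's centre line at the batten's mid height, 18 mm above the bench; 110 mm along y from the jig's origin. Axes as the jig's.
- batten: Loose light wooden batten, 18 x 300 x 12 mm, lying in the channel on the jig board. Origin at the centre of its underside; y runs along it towards the stop. It starts 30 to 60 mm short of the stop; its free end overhangs the board's -y end (12 mm clear above the bench), by 40 mm when home.
- batten_push_end (a point): Centre of the batten's free end face (18 x 12 mm), the face to push; 18 mm above the bench.
- batten_stop_end (a point): Centre of the batten's other end face, which has to come against the stop face.
- clamp_handle (a joint): Angle of the clamp's lever. 0: open, leaning 35 degrees from upright to the jig's -x side (to the robot), clamp arm raised. 1.22 rad: locked, leaning 35 degrees to +x, arm down on the batten. An over-centre spring holds it at either end: 5 to 7 N pushed level at the tip starts it, the force fades to nothing when upright (0.61), then it snaps over by itself.
- handle_pivot (a point): Centre of the lever's hinge, 47 mm above the bench, on the clamp; the hinge axis is the jig's y axis.
- handle_tip (a point): Top end of the lever on its centre line, 100 mm from the hinge. The lever's upper 65 mm is a round black grip of 18 mm diameter. Open, the tip is 129 mm above the bench and 57 mm to the -x side of the hinge; upright 147 mm above the bench.
- clamp_pad: Round rubber foot, 14 mm diameter, spring-loaded, at the end of the clamp arm. Origin at the centre of its underside. Locked, it presses on the batten's top with about 3 N, on the channel's centre line at the jig's y = 0.
- wood_box: Small open wooden box, 75 x 140 x 42 mm; origin under its centre. Leave alone.
- parts_cup: Small clear cup with screws, 64 mm diameter, 71 mm high; origin under its centre. Leave alone.
- masking_tape: Roll of masking tape lying flat, 98 mm diameter, 25 mm high; origin under its centre. Leave alone.
- sanding_pads: Stack of sanding pads, 81 x 107 x 25 mm; origin under its centre. Leave alone.

How it is judged:
By the outcome, as a careful person would: the job done as asked, in the order asked, and still so for the second after the job is handed in, with the robot touching nothing.
It also fails if it takes over 42 s, if anything falls off the work surface, if the arm or the gripper's body presses on something with over 40 N, if the wrist force passes 120 N, or if a joint passes its speed limit or range.

### The arm

A 6-joint arm with a two-finger parallel gripper is mounted at the origin on a cart in front of the work surface, level with it; the furniture and walls round the work are solid. World frame = base frame: x ahead of the robot, y to its left, z up, the work surface at z = 0. Lengths are in mm, angles in rad, forces in N, time in s.
With the tool pointing down it reaches from about 425 to 1125 mm from the base axis. Payload 14.9 kg.
Tool frame: the origin (TCP) lies midway between the tips of the shut fingers; the grasp point (between the pads) lies 19 mm behind it; x points along the fingers, y is the direction in which the jaws open and shut, and the axes are right-handed (so a half turn about x gives the same grasp; the last joint's range is limited). The gripper opens to 91 mm and grips with 3 to 60 N. Pads are 32 mm wide; open, the fingers measure 118 mm over their backs; the gripper's body (76 mm by 178 mm) begins 60 mm behind the grasp point.
Start: joints at [-1.209, 0.379, 1.734, -0, 1.028, -0.033], TCP at [269.233, -646.167, 213.932] pointing down, gripper open.
Joint ranges: [-2.77, 2.77], [-0.74, 2.19], [0, 2.66], [-1.06, 4.2], [0.31, 2.87], [-3.08, 3.08]. Speed limits (rad/s): [1.89, 1.89, 2.39, 3.14, 3.14, 3.14].

### API

Orientations are given as a unit quaternion [x, y, z, w].
In Python, from rig import bot, kin, status, imaging gives the robot as it stands. Calls block until the motion is done:
- bot.move_ptp(position, orientation): joint-space move of the TCP to a pose.
- bot.move_linear(position, speed=150, rotation=None, threshold=None): straight line of the TCP; rotation=None keeps the orientation; speed is the mean speed in mm/s. With threshold (N) it stops when the force on the tool has changed by that much, and returns True; else False.
- bot.set_joints(angles): joint-space move.
- bot.move_gripper(opening, newtons=None): finger opening in mm; newtons is the grip in N (None keeps the last); returns when the fingers have stopped.
- bot.wait(seconds).
- kin.solve_ik(position, orientation): joint angles nearest the present ones, or None.
- status.read_state(): the state.
- imaging.grab_frame(name): name is "scene" or "top" or "wrist"; returns a dict with "frame" (420x560x3 uint8, red, green, blue), "depth" (420x560 float32, mm along the optical axis (not along the pixel's ray), 0 where there is no reading), "fx", "fy", "cx", "cy" (pixels), "R" (3x3) and "t" (3): a world point X has camera coordinates R X + t. Camera axes: x right, y down, z forward; pixel columns grow to the right and rows downward; lengths in mm; the calibration is good to about 2 mm. A picture is of the moment at which its call begins.
A pose or a line that the arm cannot do raises bot.IKError and nothing moves.
- bot.hand_in(): hands the job in, once; it reports no verdict.
The state is a dict: "t": time; "joint_positions": joint angles; "qd": joint speeds; "joint_efforts": joint torques, N m; "tcp_pos": TCP position; "eef_rot": TCP orientation; "force": force on the tool from outside, world axes, zero at the start; "torque": the same for the moment, N m; "grip_width": finger opening in mm.
Only numpy, scipy, OpenCV 4.12 (cv2) and the standard library are available. Lean on these libraries where they do the work, as an engineer would, in place of code of your own. Each camera call takes 0.05 s, during which the arm holds its last target.

## Working session

There is one attempt and no reset: what is moved stays moved. The work goes in short steps, each a Python script; the robot and the scene stay as the last script left them, time stands still between calls to the robot, and variables do not carry over. Pictures are saved under pics/ and viewed, and the job is handed in when it is done.

```bash
ls; mkdir -p pics; cat > h.py <<'E'
from rig import bot, kin, status, imaging
import numpy as np, cv2, pickle
def grab(n,out):
    f=imaging.grab_frame(n); pickle.dump(f,open(f'pics/{out}.pkl','wb'))
    cv2.imwrite(f'pics/{out}.png',f['frame'][:,:,::-1]); return f
def pt(f,u,v,z=None):
    R,t=np.array(f['R']),np.array(f['t'])
    r=np.array([(u-f['cx'])/f['fx'],(v-f['cy'])/f['fy'],1.])
    if z is None: d=f['depth'][int(v),int(u)]; return R.T@(r*d-t)
    c=-R.T@t; w=R.T@r; return c+w*(z-c[2])/w[2]
def proj(f,X):
    c=np.array(f['R'])@np.array(X)+np.array(f['t']); return [f['fx']*c[0]/c[2]+f['cx'],f['fy']*c[1]/c[2]+f['cy']]
E
python3 - <<'E'
from h import *
for n in ("scene","top","wrist"): grab(n,n+'0')
s=status.read_state(); print(s['t'],s['tcp_pos'],s['eef_rot'],s['force'])
E
```

```text
pics
0.15 [ 269.13062874 -645.88231294  213.4381778 ] [-0.69332299 -0.13897207  0.69342389 -0.13839546] [-0.43426569  0.02544528  0.41325178]
```

View pics/scene0.png

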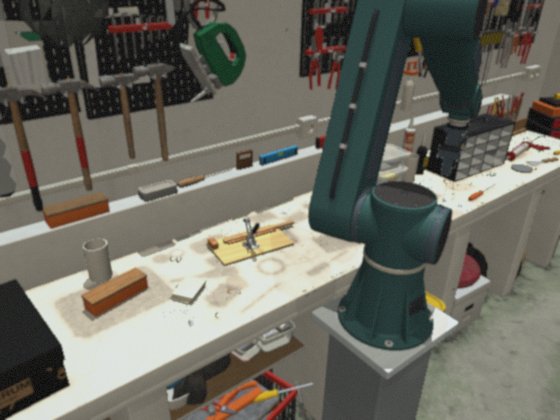

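View pics/top0.png

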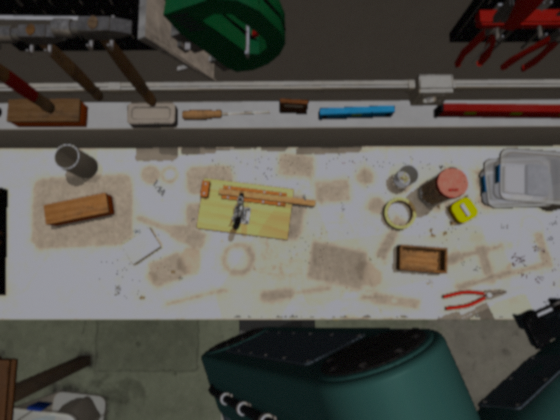

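```bash
python3 - <<'E'
from h import *
f=pickle.load(open('pics/top0.pkl','rb'))
c=f['frame'][165:255,185:325,::-1]
cv2.imwrite('pics/top0c.png',cv2.resize(c,None,fx=5.7,fy=5.7,interpolation=cv2.INTER_CUBIC))
for n,u,v in (("board",250,230),("battenend",308,203),("board corner BR",287,238),("TL",205,181),("stop",205,188),('tape',398,214),('box',422,259),('cup',403,178)):
  print(n,pt(f,u,v).round())
print(f['fx'],f['R'],f['t'])
E
```

```text
board [496.  75.  13.]
battenend [ 578. -103.   25.]
board corner BR [471. -38.  12.]
TL [646. 213.  31.]
stop [623. 212.  35.]
tape [ 546. -383.    2.]
box [ 407. -448.    6.]
cup [ 655. -396.   25.]
407.10841678875965 [[-9.43817597e-04 -9.99934327e-01 -1.14215461e-02]
 [-9.90391804e-01  2.51413684e-03 -1.38266965e-01]
 [ 1.38286600e-01  1.11813069e-02 -9.90329135e-01]] [2.22381770e-01 5.44996263e+02 1.19226284e+03]
```

View pics/top0c.png

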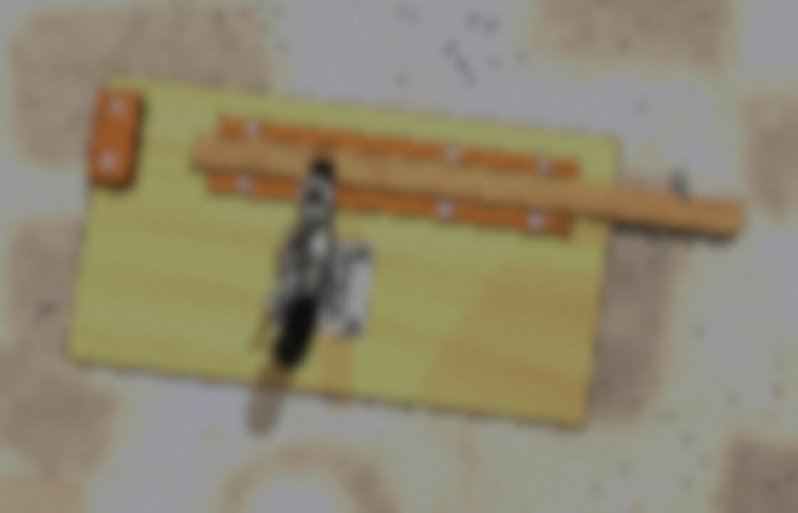

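```bash
python3 - <<'E'
from h import *
f=pickle.load(open('pics/top0.pkl','rb'))
P=lambda x,y,z: pt(f,(x+.5)/5.7+184.5,(y+.5)/5.7+164.5,z)
img=np.array([P(*p,12)[:2] for p in ((108,75),(618,138),(586,427),(68,358))])
# jig coords: TL=(38,135) TR=(38,-150) BR=(-122,-150) BL=(-122,135)
J=np.array([(38,135),(38,-150),(-122,-150),(-122,135)],float)
# rigid fit
ic,jc=img.mean(0),J.mean(0)
U,S,Vt=np.linalg.svd((J-jc).T@(img-ic)); R=(U@Vt).T
if np.linalg.det(R)<0: print('reflect!')
o=ic-R@jc
print('R',R,'o',o,'yaw',np.arctan2(R[1,0],R[0,0])); print('res',(img-(J@R.T+o)).round(1))
tj=lambda X: np.r_[R.T@(X[:2]-o),X[2]].round(1)
for n,x,y,z in (("free top far",744,200,24),("free top near",738,232,24),("stop end top-left",196,138,24),("stop-end low",196,168,24),("stopface top r",142,93,34),("stopface bot r",128,186,34),("lever tip",285,362,129),("rail end far",578,160,19),("rail L far",220,116,19),("rail L near",208,192,19)):
    X=P(x,y,z); print(n,X.round(1),tj(X))
# depth points cloud overview
np.savez('jig.npz',R=R,o=o)
# lever tip
X=np.r_[R@[-117,0]+o,129]; print('expected tip',X, proj(f,X))
vis=f['frame'][165:255,185:325,::-1]
vis=cv2.resize(vis,None,fx=5.7,fy=5.7,interpolation=cv2.INTER_CUBIC)
def mk(a,c):
    X=np.r_[R@np.array(a[:2])+o,a[2]];u,v=proj(f,X);cv2.circle(vis,(int((u-184.5)*5.7),int((v-164.5)*5.7)),4,c,-1)
for a in ((38,135,12),(38,-150,12),(-122,-150,12),(-122,135,12)):mk(a,(255,0,0))
for a in ((-117,0,129),(-60,0,47)):mk(a,(0,0,255))
for a in ((-25,110,34),(25,110,34),(-9,-150,24),(9,-150,24),(-10,80,19),(10,80,19)):mk(a,(255,255,0))
cv2.imwrite('pics/vis0.png',vis)
E
```

```text
R [[ 0.9918781   0.12719211]
 [-0.12719211  0.9918781 ]] o [606.72615258  93.18801209] yaw -0.1275375787339449
res [[-1.  -0.4]
 [-0.8  2.6]
 [ 0.1  0.6]
 [ 1.7 -2.8]]
free top far [ 587.9 -124.9   24. ] [   9.1 -218.7   24. ]
free top near [ 570.5 -121.4   24. ] [  -8.6 -217.5   24. ]
stop end top-left [622.8 171.   24. ] [ 6.1 79.2 24. ]
stop-end low [606.3 170.7  24. ] [-10.3  76.8  24. ]
stopface top r [645.6 199.1  34. ] [ 25.1 110.   34. ]
stopface bot r [594.8 205.5  34. ] [-26.2 109.9  34. ]
lever tip [490.2 109.6 129. ] [-117.7    1.5  129. ]
rail end far [611.  -35.8  19. ] [  20.7 -127.4   19. ]
rail L far [636.  158.9  19. ] [20.7 68.9 19. ]
rail L near [594.  164.7  19. ] [-21.7  69.3  19. ]
expected tip [490.67641475 108.06948884 129.        ] [np.float64(235.15683604287105), np.float64(227.9098028431428)]
```

View pics/vis0.png

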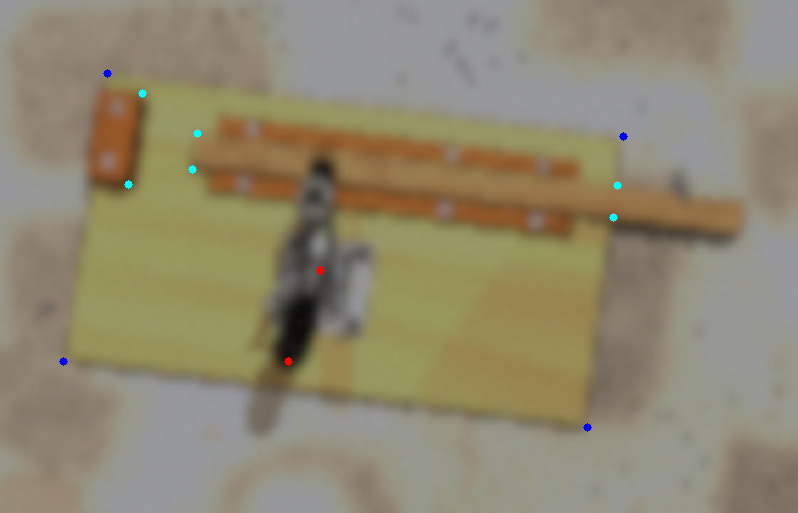

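```bash
cat >> h.py <<'E'
from scipy.spatial.transform import Rotation as Ro
try:
    _j=np.load('jig.npz'); JR,Jo=_j['R'],_j['o']
    W=lambda x,y,z: np.r_[JR@[x,y]+Jo,z]
    TJ=lambda X: np.r_[JR.T@(np.array(X)[:2]-Jo),X[2]].round(1)
    jx=np.r_[JR[:,0],0]
    def quat(sgn): # tool x down, tool y = sgn*jig x
        x=np.array([0,0,-1.]);y=sgn*jx; return Ro.from_matrix(np.c_[x,y,np.cross(x,y)]).as_quat()
except OSError: pass
E
python3 - <<'E'
from h import *
s=status.read_state(); print(Ro.from_quat(s['eef_rot']).as_matrix().round(2))
for g in (1,-1):
  for p in ((0,-260,200),(0,-260,8),(0,-200,8),(-160,0,105),(-60,0,105)):
    q=kin.solve_ik(W(*p),quat(g)); print(g,p,W(*p).round(),None if q is None else np.round(q,2))
E
```

```text
[[-0.    0.38 -0.92]
 [ 0.   -0.92 -0.38]
 [-1.   -0.   -0.  ]]
1 (0, -260, 200) [ 574. -165.  200.] [-0.32  0.24  1.95 -0.    0.95 -0.19]
1 (0, -260, 8) [ 574. -165.    8.] [-0.32  0.53  1.99 -0.    0.62 -0.19]
1 (0, -200, 8) [ 581. -105.    8.] [-0.22  0.53  2.   -0.    0.61 -0.09]
1 (-160, 0, 105) [448. 114. 105.] [ 0.2   0.18  2.25 -0.    0.71  0.33]
1 (-60, 0, 105) [547. 101. 105.] [ 0.14  0.32  2.07 -0.    0.76  0.27]
-1 (0, -260, 200) [ 574. -165.  200.] [-0.32  0.24  1.95 -0.    0.95  2.95]
-1 (0, -260, 8) [ 574. -165.    8.] [-0.32  0.53  1.99 -0.    0.62  2.95]
-1 (0, -200, 8) [ 581. -105.    8.] [-0.22  0.53  2.   -0.    0.61  3.05]
-1 (-160, 0, 105) [448. 114. 105.] [ 0.2   0.18  2.25 -0.    0.71 -2.82]
-1 (-60, 0, 105) [547. 101. 105.] [ 0.14  0.32  2.07 -0.    0.76 -2.87]
```

```bash
python3 - <<'E'
from h import *
bot.move_gripper(0)
bot.move_ptp(W(0,-260,120),quat(1))
bot.move_linear(W(0,-260,8),speed=120)
bot.wait(0.2)
s=status.read_state(); print(s['t'],TJ(s['tcp_pos']),np.round(s['force'],2),s['grip_width'])
grab('top','t1');grab('wrist','w1')
f=pickle.load(open('pics/t1.pkl','rb'))
cv2.imwrite('pics/t1c.png',cv2.resize(f['frame'][165:255,185:345,::-1],None,fx=5,fy=5,interpolation=cv2.INTER_CUBIC))
E
```

```text
4.875 [   0.4 -260.1    8.6] [-0.32  0.05 -0.24] 0.5751958705466432
```

View pics/t1c.png

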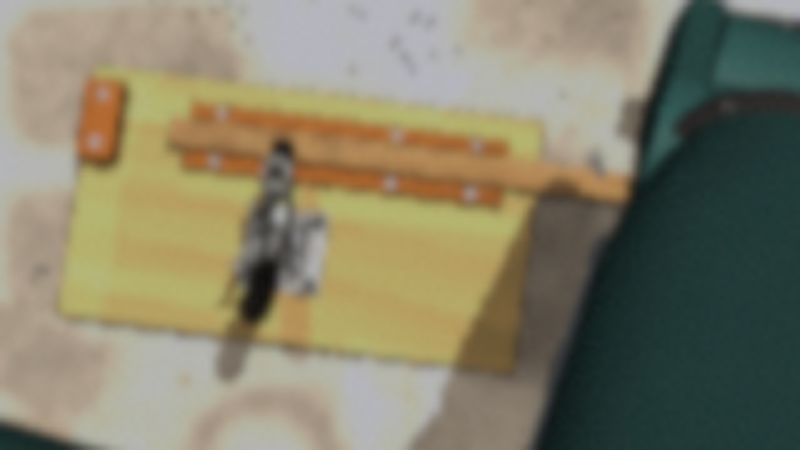

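View pics/w1.png

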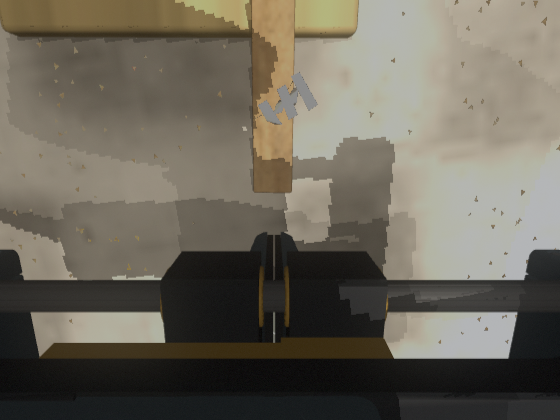

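```bash
python3 - <<'E'
from h import *
r=bot.move_linear(W(0,-212,8),speed=40,threshold=6)
s=status.read_state(); print(r,s['t'],TJ(s['tcp_pos']),np.round(s['force'],2))
grab('wrist','w2')
if not r:
    r=bot.move_linear(W(0,-190,8),speed=15,threshold=5)
    s=status.read_state(); print(r,s['t'],TJ(s['tcp_pos']),np.round(s['force'],2))
grab('wrist','w3'); f=grab('top','t3')
cv2.imwrite('pics/t3c.png',cv2.resize(f['frame'][165:255,185:345,::-1],None,fx=5,fy=5,interpolation=cv2.INTER_CUBIC))
E
```

```text
False 6.325 [   0.  -212.2    8. ] [-0.07 -0.63 -0.39]
True 7.0333 [ 1.000e-01 -2.061e+02  8.000e+00] [-0.81 -4.27  3.16]
```

View pics/t3c.png

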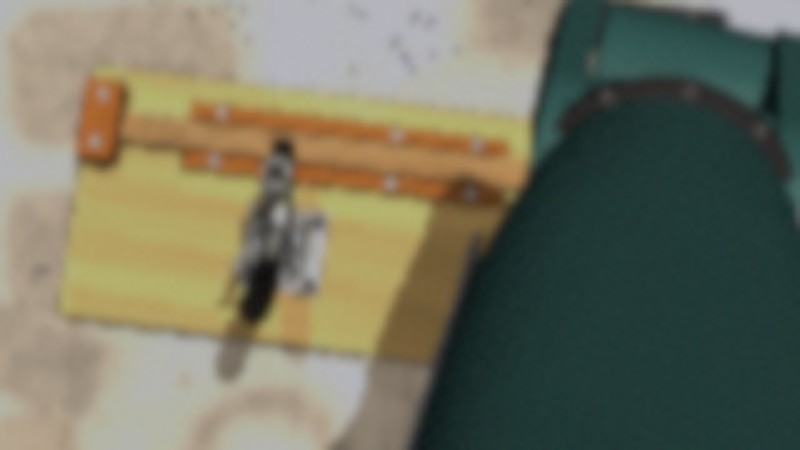

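View pics/w3.png

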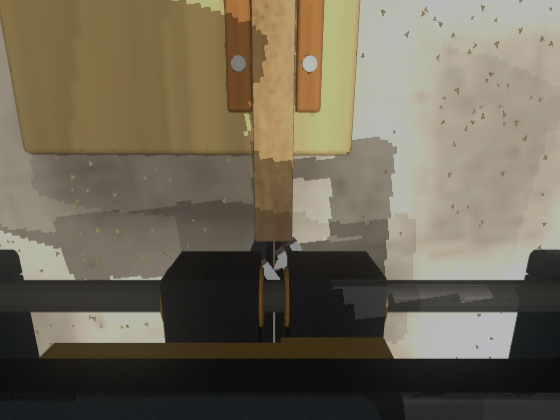

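```bash
python3 - <<'E'
from h import *
bot.move_linear(W(0,-240,8),speed=50)
bot.move_linear(W(0,-240,160),speed=200)
bot.move_ptp(W(-165,0,190),quat(1))
f=grab('top','t4');f=grab('wrist','w4')
bot.move_linear(W(-165,0,105),speed=120)
s=status.read_state(); print(s['t'],TJ(s['tcp_pos']),np.round(s['force'],2))
f=grab('scene','s4')
cv2.imwrite('pics/s4c.png',cv2.resize(f['frame'][190:280,180:320,::-1],None,fx=5.7,fy=5.7,interpolation=cv2.INTER_CUBIC))
E
```

```text
10.9583 [-1.646e+02  1.000e-01  1.055e+02] [-0.49  1.14 -0.59]
```

View pics/t4.png

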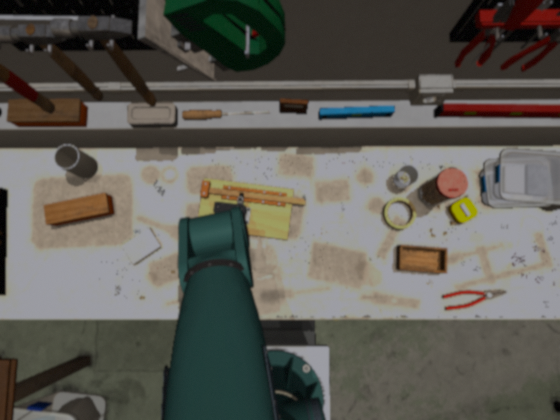

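View pics/w4.png

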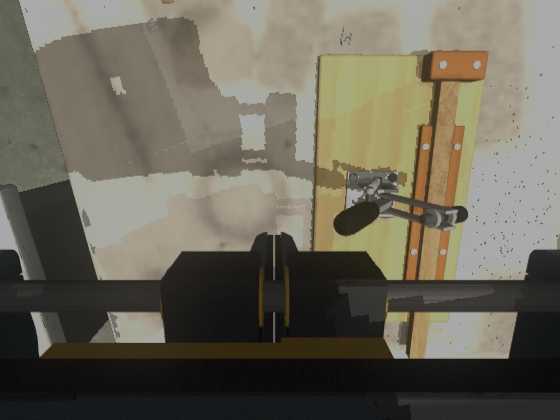

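View pics/s4c.png

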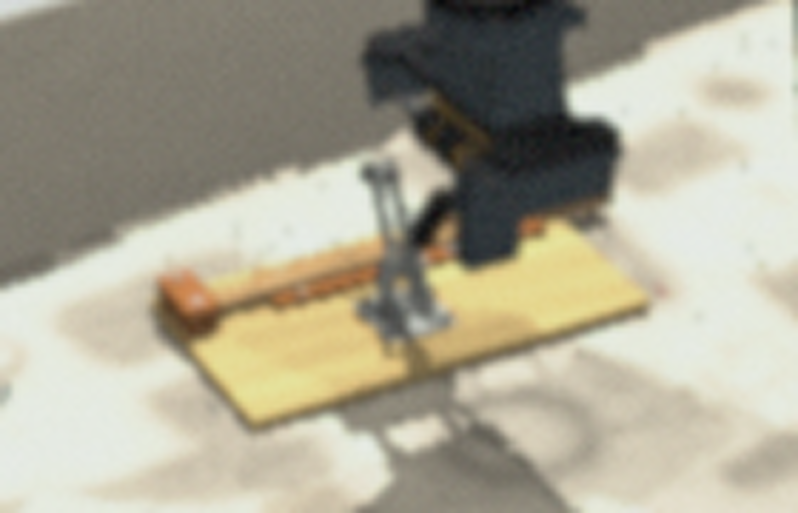

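```bash
python3 - <<'E'
from h import *
f=pickle.load(open('pics/w4.pkl','rb'))
print('tip proj',proj(f,W(-117,0,129)),'stop',proj(f,W(0,110,34)))
d=f['depth']
for (u0,u1,v0,v1) in ((335,380,200,235),(425,470,200,230),(385,425,195,220)):
    P=np.array([TJ(pt(f,u,v)) for u in range(u0,u1,2) for v in range(v0,v1,2) if d[v,u]>0]); P=P[P[:,2]>60]
    if len(P): print(P[P[:,2].argmax()],P.min(0),P.max(0))
for v in range(72,90,1): print(v, TJ(pt(f,446,v)),f['frame'][v,446], end=' | ')
E
```

```text
tip proj [np.float64(341.37981894014104), np.float64(228.26614990467735)] stop [np.float64(457.3432937389888), np.float64(80.52042017954415)]
[-113.9    4.   132. ] [-121.2   -6.8   60.9] [-70.2  11.7 132. ]
[-37.2   6.8 114.6] [-50.8  -6.7  83.5] [-10.3   9.5 114.6]
[-51.9   3.6 111.4] [-67.5  -6.6  60.1] [-41.1   9.4 111.4]
72 [-11.2 117.1  34.1] [157 106  62] | 73 [-11.1 116.3  34.3] [157 106  61] | 74 [ -9.6 115.9  31.2] [155 104  60] | 75 [-11.5 114.4  35.5] [154 105  60] | 76 [-10.8 113.8  34.2] [152 104  59] | 77 [-11.3 112.8  35.5] [145  99  56] | 78 [-10.8 112.   34.7] [122  83  49] | 79 [ -9.6 111.5  32.5] [72 55 35] | 80 [ -8.1 111.   29.4] [82 64 42] | 81 [ -5.5 110.8  24.3] [120  97  65] | 82 [ -5.5 109.9  24.4] [159 130  91] | 83 [ -6.  108.9  25.7] [166 138  96] | 84 [ -5.6 108.1  25.1] [168 140  99] | 85 [ -4.7 107.4  23.5] [166 137  96] | 86 [ -4.5 106.5  23.2] [161 132  91] | 87 [ -4.6 105.6  23.8] [158 129  87] | 88 [ -4.3 104.8  23.4] [157 128  87] | 89 [ -5.  103.7  25. ] [157 128  88] |
```

```bash
python3 - <<'E'
from h import *
r=bot.move_linear(W(-100,2,105),speed=60,threshold=30)
s=status.read_state(); print(r,s['t'],TJ(s['tcp_pos']),np.round(s['force'],2))
if not r:
    r=bot.move_linear(W(-66,2,105),speed=50,threshold=30)
    s=status.read_state(); print(r,s['t'],TJ(s['tcp_pos']),np.round(s['force'],2))
f=grab('scene','s5')
cv2.imwrite('pics/s5c.png',cv2.resize(f['frame'][190:280,180:320,::-1],None,fx=5.7,fy=5.7,interpolation=cv2.INTER_CUBIC))
grab('wrist','w5')
E
```

```text
True 11.6833 [-128.7    1.   104.7] [-3.84  0.85 -1.18]
```

View pics/s5c.png

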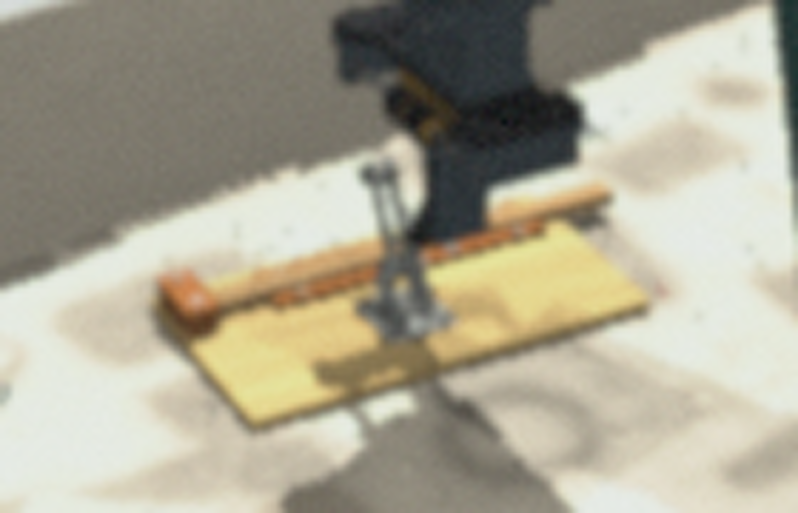

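View pics/w5.png

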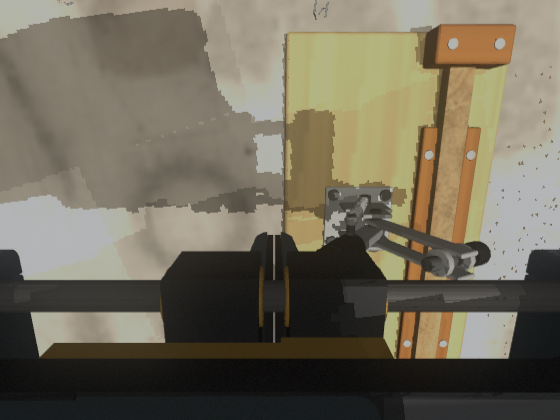

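```bash
python3 - <<'E'
from h import *
for x in (-105,-85,-70,-62):
    r=bot.move_linear(W(x,2,105),speed=40,threshold=30)
    s=status.read_state(); print(r,s['t'],TJ(s['tcp_pos']),np.round(s['force'],2),s['grip_width'])
    if r: break
f=grab('scene','s6')
cv2.imwrite('pics/s6c.png',cv2.resize(f['frame'][190:280,180:320,::-1],None,fx=5.7,fy=5.7,interpolation=cv2.INTER_CUBIC))
grab('wrist','w6')
E
```

```text
True 12.0583 [-129.6    0.5  104. ] [-10.7    4.13   6.64] 0.45790829820675716
```

View pics/s6c.png

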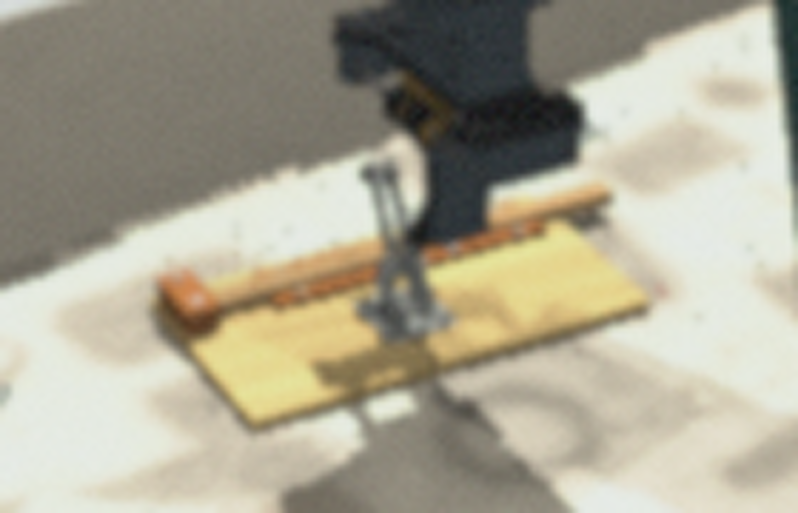

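View pics/w6.png

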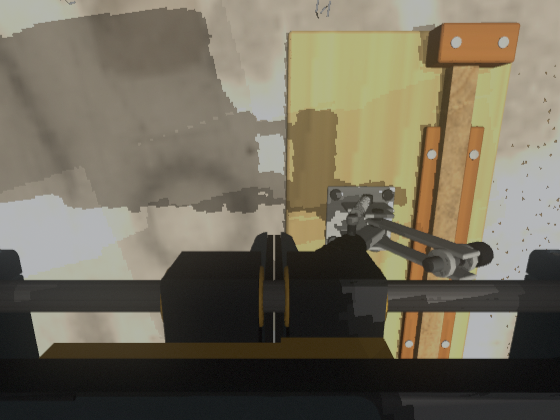

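```bash
python3 - <<'E'
from h import *
s=status.read_state(); print(s['t'],TJ(s['tcp_pos']),np.round(s['force'],2),np.round(s['torque'],3))
f=pickle.load(open('pics/s6.pkl','rb'))
for z in (104,130,147,183): 
    u,v=proj(f,np.r_[np.array(s['tcp_pos'])[:2],z]); print(z,(u-179.5)*5.7,(v-189.5)*5.7)
for p in ((-117,0,129),(-60,0,47),(-60,0,147)): u,v=proj(f,W(*p)); print(p,(u-179.5)*5.7,(v-189.5)*5.7)
w=pickle.load(open('pics/w6.pkl','rb')); d=w['depth']
for (u,v) in ((345,243),(350,240),(330,248),(380,265),(370,262),(300,262),(330,270),(330,300),(250,262),(290,245),(285,245),(265,240),(400,240),(440,262)): print((u,v),TJ(pt(w,u,v)),d[v,u])
E
```

```text
12.1583 [-130.1    0.5  103.8] [-9.85  4.34  6.15] [ 0.664  1.493 -0.011]
104 458.33801292890206 235.85807283391193
130 458.2945207878128 198.69388351404265
147 458.26572406651417 174.08698269647223
183 458.2037822657828 121.15749356253501
(-117, 0, 129) 448.4822038253274 190.40374419537915
(-60, 0, 47) 405.53282596966636 263.0771584933224
(-60, 0, 147) 403.8661942408602 124.72059398305484
(345, 243) [-92.3  10.   99.9] 184.36623
(350, 240) [-88.4   9.8  94.2] 189.85959
(330, 248) [-101.9   10.8  109.8] 174.76385
(380, 265) [-44.3 -39.5  13. ] 280.43365
(370, 262) [-105.6   38.3  194.7] 85.670654
(300, 262) [-123.2   38.5  195.4] 85.159706
(330, 270) [-116.2   38.   198.9] 81.83412
(330, 300) [-117.2   34.2  206.6] 75.31583
(250, 262) [-135.7   38.9  196.4] 84.16476
(290, 245) [-123.    17.6  124.4] 159.06738
(285, 245) [-125.3   17.5  124.3] 159.2287
(265, 240) [-134.9   17.6  117.4] 165.99911
(400, 240) [-29.9 -17.8  12.8] 275.00763
(440, 262) [-45.3   3.7 110.7] 175.03336
```

```bash
python3 - <<'E'
import pickle,cv2
for n in('w4','w6'):
    f=pickle.load(open(f'pics/{n}.pkl','rb'))
    c=f['frame'][190:360,240:510,::-1]; c=cv2.resize(c,None,fx=2.9,fy=2.9,interpolation=cv2.INTER_CUBIC)
    cv2.imwrite(f'pics/{n}c.png',cv2.convertScaleAbs(c,alpha=2,beta=20))
E
```

```text
(no output)
```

View pics/w6c.png

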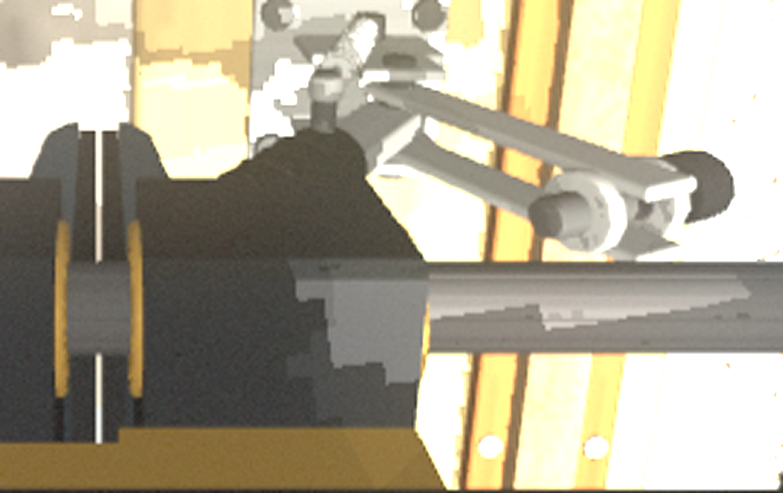

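```bash
python3 - <<'E'
from h import *
def go(x,z,sp):
    r=bot.move_linear(W(x,1.5,z),speed=sp,threshold=45)
    s=status.read_state(); print(r,s['t'],TJ(s['tcp_pos']),np.round(s['force'],2),s['grip_width']); return r
for x,z in ((-120,110),(-108,115.5),(-95,119)):
    if go(x,z,15): break
grab('wrist','w7'); f=grab('scene','s7')
cv2.imwrite('pics/s7c.png',cv2.resize(f['frame'][190:280,180:320,::-1],None,fx=5.7,fy=5.7,interpolation=cv2.INTER_CUBIC))
f=pickle.load(open('pics/w7.pkl','rb'))
c=f['frame'][150:360,240:510,::-1]; c=cv2.resize(c,None,fx=2.8,fy=2.8,interpolation=cv2.INTER_CUBIC)
cv2.imwrite(f'pics/w7c.png',cv2.convertScaleAbs(c,alpha=2,beta=20))
E
```

```text
False 13.0667 [-120.2    1.6  110.1] [-6.15  2.78  4.39] 0.2046116291345535
False 14.1 [-108.     1.6  115.5] [-4.98  0.72  4.78] 0.6061410838261284
False 15.15 [-95.    1.5 119. ] [-1.73 -0.3   1.64] 0.4461056561438158
```

View pics/s7c.png

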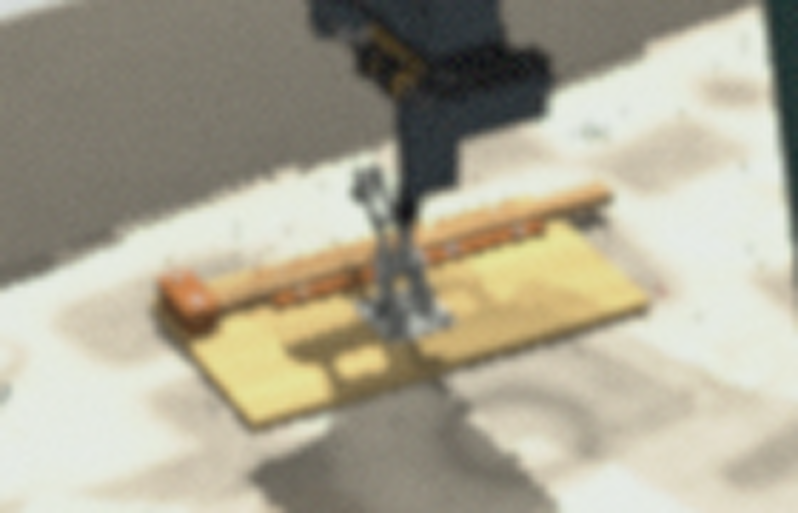

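View pics/w7c.png

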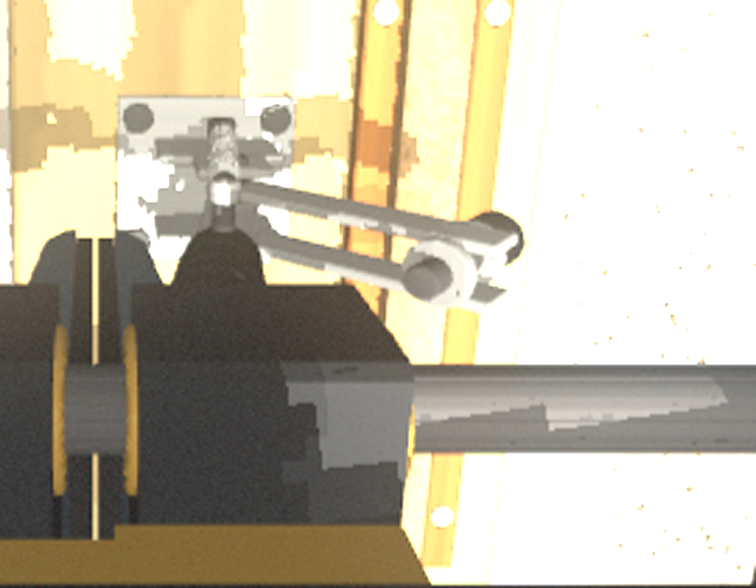

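The lever is moving, close to upright. I'll continue over centre.

```bash
python3 - <<'E'
from h import *
def go(x,z,sp):
    r=bot.move_linear(W(x,1.5,z),speed=sp,threshold=45)
    s=status.read_state(); print(r,s['t'],TJ(s['tcp_pos']),np.round(s['force'],2),s['grip_width']); return r
for x,z in ((-80,122),(-62,122)):
    if go(x,z,25): break
bot.wait(0.3)
grab('wrist','w8'); f=grab('scene','s8')
cv2.imwrite('pics/s8c.png',cv2.resize(f['frame'][190:280,180:320,::-1],None,fx=5.7,fy=5.7,interpolation=cv2.INTER_CUBIC))
E
```

```text
False 16.0083 [-80.    1.5 121.9] [-0.35  0.01  0.13] 0.006101399944065335
False 16.875 [-62.1   1.5 121.9] [-0.19  0.02 -0.21] 0.5258659898774541
```

View pics/s8c.png

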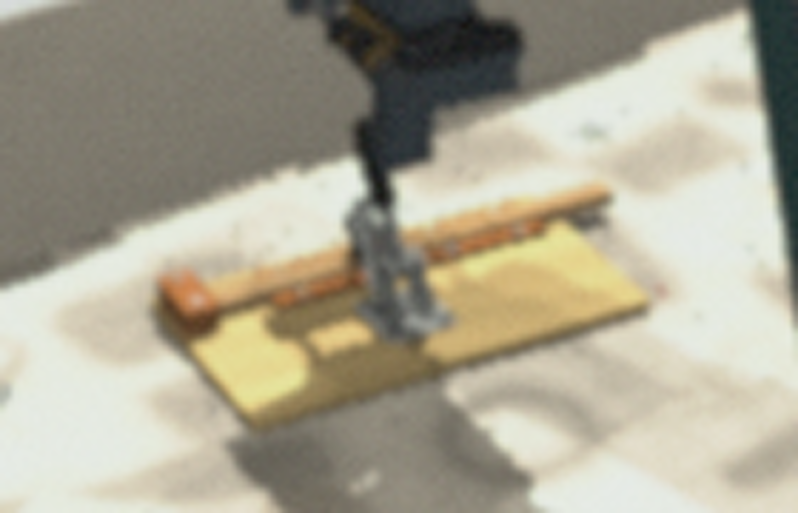

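View pics/w8.png

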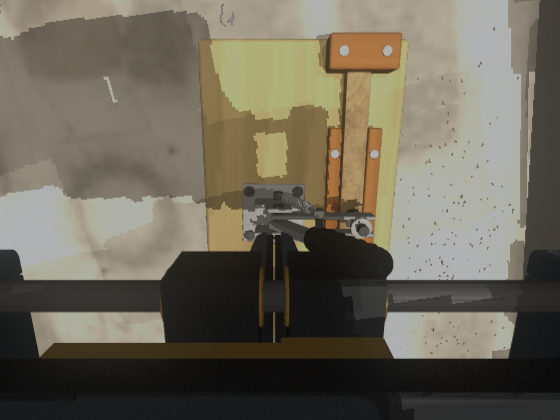

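```bash
python3 - <<'E'
from h import *
bot.move_linear(W(-150,0,150),speed=150)
bot.move_linear(W(-150,0,230),speed=200)
bot.move_ptp(W(-90,-130,260),quat(1))
bot.wait(0.3)
s=status.read_state(); print(s['t'],TJ(s['tcp_pos']),np.round(s['force'],2))
w=grab('wrist','w9'); grab('top','t9'); grab('scene','s9')
for n,p in (('stop',(0,110,24)),('tip locked',(-3,0,129)),('pad',(0,0,24))): print(n,np.round(proj(w,W(*p))))
E
```

```text
19.5333 [ -90.3 -129.3  259.7] [0.82 0.31 0.52]
stop [363. -42.]
tip locked [382.  52.]
pad [356.  72.]
```

View pics/w9.png

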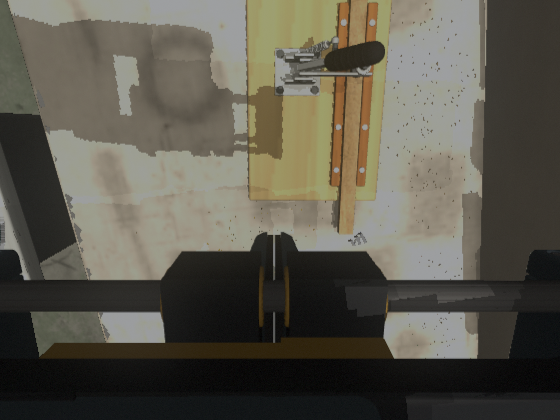

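View pics/t9.png

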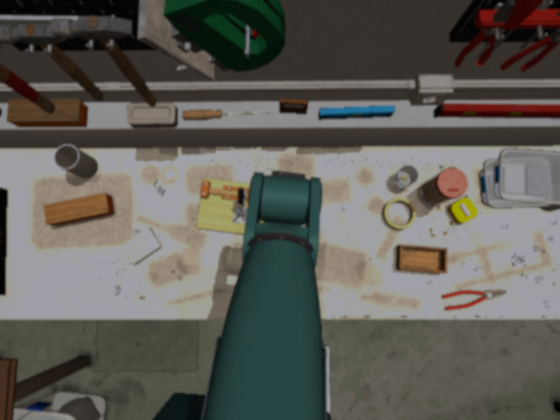

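```bash
python3 - <<'E'
from h import *
bot.move_ptp(W(0,30,230),quat(1))
bot.wait(0.2)
w9=pickle.load(open('pics/w9.pkl','rb')); print('free end',TJ(pt(w9,346,232)),TJ(pt(w9,346,234,24)))
s=status.read_state(); print(s['t'],TJ(s['tcp_pos']))
w=grab('wrist','w10')
for n,p in (('stop',(0,110,24)),('tip locked',(-3,0,129))): print(n,np.round(proj(w,W(*p))))
c=w['frame'][0:200,180:400,::-1]; c=cv2.resize(c,None,fx=2.9,fy=2.9,interpolation=cv2.INTER_CUBIC)
cv2.imwrite('pics/w10c.png',cv2.convertScaleAbs(c,alpha=1.3))
E
```

```text
free end [  -0.9 -186.1   24.6] [  -0.6 -188.9   24. ]
20.65 [-1.000e-01  2.890e+01  2.306e+02]
stop [274. 116.]
tip locked [271. 248.]
```

View pics/w10c.png

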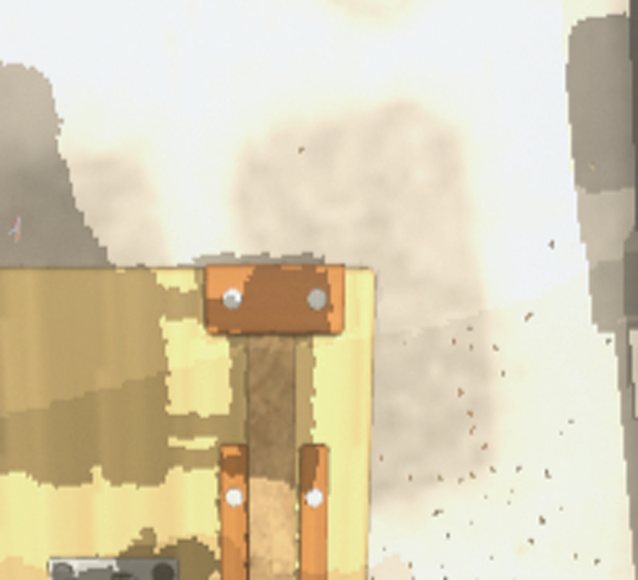

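```bash
python3 - <<'E'
from h import *
bot.hand_in(); print(status.read_state()['t'])
E
```

```text
the job is handed in; nothing more can be done
the job is handed in; nothing more can be done
```

The batten is against the stop and the clamp lever is over on its locked side. I handed the job in at about 21 s, with the gripper clear of everything.

- **Batten:** I pushed its free end with the shut fingertips until the stop resisted, at the TCP position I had predicted. The last close view shows no gap at the stop. The free end measured about -189 mm along the channel, against -190 mm nominal, and it lies flat.
- **Clamp:** I pushed the lever over centre and it snapped across by itself. Its tip appears in the wrist picture where the locked pose should put it. I did not measure how hard the pad presses on the batten.
- **Force stops:** The first two lever pushes tripped my 30 N limit when the finger met the lever. I finished the push slowly along the lever's arc, where the force readings stayed under about 10 N.
- **Other items:** The robot never went near the box, cup, tape or sanding pads. In the top view the box, cup and tape are where they started. I did not identify the sanding pads in the pictures.

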